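# Wedge the rocking lamp power unit

## Robot

A 6-joint arm with a two-finger parallel gripper is mounted at the origin on the work surface. World frame = base frame: x ahead of the robot, y to its left, z up, the work surface at z = 0. Lengths are in m, angles in rad, forces in N, time in s.
With the tool pointing down it reaches from about 0.35 to 0.85 m from the base axis. Payload 8.1 kg.
Tool frame: the origin (TCP) lies midway between the tips of the shut fingers; the grasp point (between the pads) lies 19 mm behind it; z points along the fingers, y is the direction in which the jaws open and shut (so a half turn about z gives the same grasp; the last joint's range is limited). The gripper opens to 93 mm and grips with 3 to 60 N. Pads are 15 mm wide; open, the fingers measure 128 mm over their backs; the gripper's body (75 mm by 188 mm) begins 65 mm behind the grasp point.
Start: joints at [1.197, 0.13, 1.488, -0, 1.523, -0.085], TCP at [0.171, 0.575, 0.219] pointing down, gripper open.
Joint ranges: [-2.96, 2.96], [-0.89, 2.26], [0.02, 2.5], [-1.34, 4.48], [0, 2.73], [-2.66, 2.66]. Speed limits (rad/s): [2.39, 2.39, 2.79, 3.14, 3.14, 3.14].

## Interface

Orientations are given as a rotation vector (axis times angle).
In Python, from plant import robot gives the robot as it stands. The module is installed in compiled form; this text tells all that it offers.
- The arm moves only by the shell command python3 -m pendant 'ROWS' [FORCE]. ROWS is JSON, a list of rows, each an object with "translation": the shift along the tool's x, y, z in mm, a list of three; "twist": the turn, a rotation vector about the tool's x, y, z in rad, a list of three; "grip": the opening, from -1 (shut) to 1 (fully open). A call has exactly 10 rows; each row shifts and turns the pose as measured when the row begins, along the tool's axes as they then stand; what a row does not reach is not made up. A row lasts 1/10 s, in which the tool goes at most 50 mm and 8.59 degrees, less where a joint would pass 70% of its speed; a pose out of reach is approached as far as the arm can. A call is refused whole if a number of a shift passes 50 or a number of a turn 0.15, either way. A call with a gripper value outside its range is refused whole. The fingers move at their own pace and stop on an object; FORCE is the grip in N (left out, the last holds). Time passes only in rows, so rows that do not move let the fingers close, or fill a call up. It gives the time, the measured TCP pose, the force and the opening at its end, in the units of the state.
- robot.read_state(): the state, without advancing time (a new reading comes with each control period).
- robot.read_camera(name): name is "scene" or "top"; returns (picture, depth): 384x512x3 uint8, red, green, blue; 384x512 float32, m along the optical axis (not along the pixel's ray), 0 where there is no reading.
- robot.camera_info(name): a dict with "vertical_fov" (degrees; the focal length in pixels is half the picture's height over the tangent of half this angle, whatever the lens; pixels are square), "cx", "cy" (the principal point, pixels), "cam_to_world" (4x4, takes a point from camera to world coordinates). Camera axes: x right, y up, looking along -z (the intrinsics and any distortion apply to the point x, -y, -z); pixel columns grow to the right and rows downward; lengths in m; the calibration is good to about 2 mm. A picture is of the moment at which its call begins. camera_info takes no time and is no camera call.
- robot.close_job(): hands the job in, once; it reports no verdict.
The state is a dict: "t": time; "q": joint angles; "dq": joint speeds; "joint_torque": joint torques, N m; "tool_pos": TCP position; "orientation": TCP orientation; "force": force on the tool from outside, world axes, zero at the start; "wrist_torque": the same for the moment, N m; "opening": finger opening in m.
Only numpy, scipy, OpenCV 4.12 (cv2) and the standard library are available. Lean on these libraries where they do the work, as an engineer would, in place of code of your own. Each camera call takes 0.05 s, during which the arm holds its last target. There are 200 camera calls.

## Task

The slit lamp's low white power unit rocks on the table because one of its four rubber feet, under the corner away from the robot at the end with the black dial, has worn short. With the fingertips only, picking nothing up, push the loose grey wedge thin end first under that short foot until the unit no longer rocks but still sits level in its place, testing by pressing down firmly (5 N or more) on top of the unit over that foot. The program finishes while the fingertip is still pressing there, the unit staying level on the wedge, and leave the other things on the table alone.

Things in the scene. Friction and masses are not known exactly. Their poses are not given: they have to be found in the camera images.
- unit: Loose power unit, 0.7 to 1 kg: flat white box 160 (its x) by 240 (its y) mm, underside 12 and flat top 56 mm above the table. Origin at the centre of its footprint, table level; z up, -x faces the robot within 20 degrees. On top a black dial (32 mm wide, 12 high) at x -30, y +70 and a rocker switch at x -30, y -85. Four round 18 mm feet at x +-60, y +-100; the one at +60, +100 is worn.
- short_foot (a point): Root of the worn foot, on the unit's underside at x +60, y +100 in its frame, 12 mm above the table. The foot (18 mm diameter) is 4 to 7.5 mm too short, different each time, and its sole hangs that high above the table: the unit stands level on the other three feet and dips at this corner under about 1 N.
- corner_top (a point): Where to press: on the unit's flat top straight above the worn foot, 20 mm in from both edges of the corner, 56 mm above the table when level. Pressed, it dips by the gap still left between worn foot and wedge; a well wedged corner gives less than 1.5 mm.
- wedge: Loose grey plastic wedge, 55 g, 130 (its x) by 40 mm (its y), flat on the table on the unit's +y side. Origin at the centre of its underside; +x points to the thin end, roughly towards the worn foot. The top rises from 1.5 mm high at x +65 to 11.5 at x -53, then a heel 18 mm high reaches back to x -65. Friction keeps it where it is pushed.
- wedge_tip (a point): Middle of the wedge's thin edge (wedge frame x +65 mm). It passes freely under the worn foot. Slid along the table the wedge resists with under 1 N; when it has taken up the gap the push needed rises to some 2 to 5 N, and pushing on lifts the corner by 1 mm per 12 mm, so that the unit is no longer level, or shifts the unit.
- wedge_heel (a point): Middle of the flat upright rear face of the wedge's heel (wedge frame x -65 mm), 40 mm wide and 18 mm high, this point 9 mm above the table: where to push, towards the wedge's +x.
- drops: Bystander: small white dropper bottle, 26 mm diameter, 62 mm tall, standing; origin at the centre of its base.
- lens_jar: Bystander: round lens jar with black lid, 56 mm diameter, 40 mm tall, standing; origin at the centre of its base.
- occluder: Bystander: flat black eye occluder lying on the table, a 68 mm disc on a bar, 214 mm long, 8 mm thick; origin on the underside of the bar, 60 mm from the disc's centre (+x).
Mind the look-alikes: they are no part of the job. Several things have the shape of the wedge; the one meant has the colours described above.

How it is judged:
At the end, for the whole second after the job is handed in: Short foot's centre over the wedge's slope (5 to 115 mm from its thin edge, within 26 mm of its middle line); fingers press the unit with over 2.5 N within 50 mm of the point over that foot; wedge bears over 1 N; unit level to 0.015 rad and within 30 mm of its place; unit and wedge at rest (x of short_foot in the frame of wedge between -0.05 and 0.06 m and y of short_foot in the frame of wedge between -0.026 and 0.026 m and contact force between the fingers and unit above 2.5 N and horizontal distance between the grasp point and corner_top below 0.05 m and contact force between wedge and unit above 1 N and angle between unit's own z axis and vertical below 0.015 rad and distance of unit from where it was at the start of the episode below 0.03 m and linear speed of each of unit, wedge below 0.02 m/s); the arm keeps its last pose, push and grip.
It fails at once if the wedge is picked up or tipped instead of being pushed along the table (height (world z) of wedge above 0.01 m or angle between wedge's own z axis and vertical above 0.3 rad).
It fails at once if the unit is lifted or tipped up (height (world z) of unit above 0.012 m or angle between unit's own z axis and vertical above 0.13 rad).
It fails at once if a bystander (dropper bottle, lens jar, occluder) is moved more than 25 mm (distance of any of drops, lens_jar, occluder from where it was at the start of the episode above 0.025 m).
It also fails if it takes over 54 s, if anything falls off the work surface, if the arm or the gripper's body presses on something with over 40 N, if the wrist force passes 120 N, or if a joint passes its speed limit or range.

## Working session

There is one attempt and no reset: what is moved stays moved. The work goes in short steps, Python scripts to look and compute and a shell command to move; the robot and the scene stay as the last step left them, time stands still between calls to the robot, and variables do not carry over. Pictures are saved under pics/ and viewed, about 8 in all and at most 12, crops included, and the job is handed in when it is done.

```bash
mkdir -p pics
cat > h.py <<'E'
import numpy as np,cv2
from plant import robot
def save(n,f):
    p,d=robot.read_camera(n); cv2.imwrite(f'pics/{f}.png',p[:,:,::-1]); np.savez(f'pics/{f}.npz',p=p,d=d); return p,d
def world(n,uv,z=None,d=None):
    i=robot.camera_info(n); f=192/np.tan(np.radians(i['vertical_fov'])/2); T=np.array(i['cam_to_world'])
    uv=np.atleast_2d(uv).astype(float)
    r=np.c_[(uv[:,0]-i['cx'])/f,-(uv[:,1]-i['cy'])/f,-np.ones(len(uv))]@T[:3,:3].T
    o=T[:3,3]
    s=((z-o[2])/r[:,2]) if d is None else np.asarray(d)
    return o+r*s[:,None]
E
python3 - <<'E'
from h import *
for n in('scene','top'):
    p,d=save(n,n+'0'); print(n,{k:(np.round(v,3).tolist() if k=='cam_to_world' else v) for k,v in robot.camera_info(n).items()})
s=robot.read_state();print(s)
a=cv2.imread('pics/scene0.png');b=cv2.imread('pics/top0.png')
E
```

```text
scene {'vertical_fov': 52.018013531206236, 'cx': 257.3031359377663, 'cy': 198.90696026107952, 'cam_to_world': [[0.466, -0.585, 0.663, 1.099], [0.885, 0.313, -0.345, -0.353], [-0.006, 0.748, 0.664, 0.647], [0.0, 0.0, 0.0, 1.0]]}
top {'vertical_fov': 53.82824385162989, 'cx': 260.5584556365095, 'cy': 191.36633772701322, 'cam_to_world': [[-0.003, 0.997, -0.077, 0.473], [-1.0, -0.004, -0.011, -0.082], [-0.011, 0.077, 0.997, 0.924], [0.0, 0.0, 0.0, 1.0]]}
{'t': 0.1, 'q': array([ 1.19659461e+00,  1.31102131e-01,  1.48917569e+00,  3.58925613e-06,
        1.52296781e+00, -8.53976270e-02]), 'dq': array([ 0.0006716 , -0.00123349, -0.00531361,  0.00070196, -0.00055103,
        0.00037934]), 'joint_torque': array([ 1.31395871e-03, -5.61343682e+01, -4.93095481e+01,  7.69608747e-02,
        2.91560974e-02, -1.17014670e-04]), 'tool_pos': array([0.1706738 , 0.57468527, 0.21767956]), 'orientation': array([-4.52022903e-01, -3.10851826e+00,  2.52664957e-03]), 'force': array([ 0.11682642,  0.04850846, -0.06216105]), 'wrist_torque': array([-0.03107336, -0.01509399,  0.0066227 ]), 'opening': 0.09296850108301344}
```

View pics/top0.png

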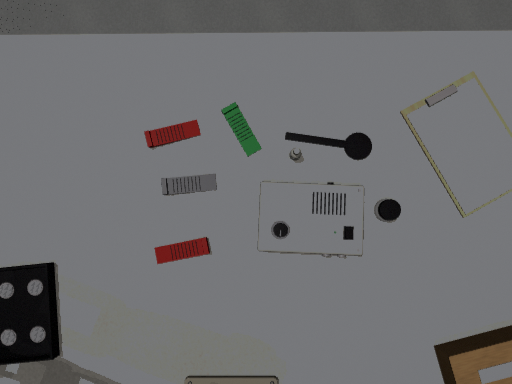

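View pics/scene0.png

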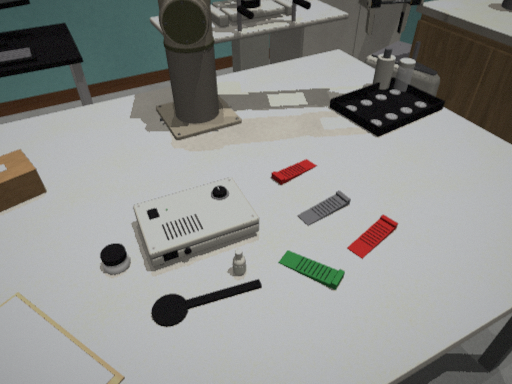

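Wedge-shaped things in the top view: red (173,134), red (183,250), green (241,130) and grey (189,185). Only the grey one fits the description, and its thin end points right, towards the unit. The unit's dial is at (281,230), so the worn corner is near (261,182). I'll confirm with a crop and measure.

Run:
```python
from h import *
z=np.load('pics/top0.npz');p,d=z['p'],z['d']
c=cv2.resize(p[120:265,140:375],None,fx=3.4,fy=3.4,interpolation=cv2.INTER_CUBIC);cv2.imwrite('pics/crop.png',cv2.convertScaleAbs(c[:,:,::-1],alpha=1.3))
# depth-based heights
v,u=np.mgrid[:384,:512];W=world('top',np.c_[u.ravel(),v.ravel()],d=d.ravel()).reshape(384,512,3)
print('table z',np.median(W[280:330,280:400,2]))
m=((W[:,:,2]>.045)&(W[:,:,2]<.065)); m[:, :240]=0;m[:,375:]=0;m[:172]=0;m[265:]=0
m=m.astype(np.uint8); k=max(cv2.findContours(m,0,2)[0],key=cv2.contourArea)
r=cv2.minAreaRect(k);print('unit top rect',r, np.median(W[m>0][:,2]))
print(world('top',cv2.boxPoints(r),z=.056).round(4))
g=cv2.cvtColor(p,cv2.COLOR_RGB2GRAY); print(g[175:197,158:222:4]); 
print((W[184,158:222:4,2]*1000).round(1))
def dump(n,P,u):return
```

```text
table z 0.0005951667698067542
unit top rect ((310.9164123535156, 218.46453857421875), (105.01134490966797, 70.616943359375), 2.436648368835449) 0.05649724801307715
[[ 0.4025 -0.0635  0.056 ]
 [ 0.5637 -0.0708  0.056 ]
 [ 0.5524 -0.3117  0.056 ]
 [ 0.392  -0.3011  0.056 ]]
[[119 120 121 120 120 119 119 118 116 104  92  88  89  88  87 119]
 [120 120 120 118 119 116 110 103  89  89  75  89  88  88  86 120]
 [120 116 114 111 104  89  91  89  89  90  78  88  88  88  87 120]
 [120  83  57  91  91  90  90  89  89  90  89  88  87  87  87 121]
 [120  93  25  91  90  89  91  90  90  90  88  89  88  88  87 120]
 [120  94  27  91  89  90  91  90  90  89  89  88  87  88  87 121]
 [120  93  26  91  89  89  90  91  89  90  88  89  88  88  88 121]
 [119  93  28  92  89  88  90  90  90  89  89  88  88  88  88 120]
 [120  92  33  92  89  89  89  90  90  89  89  90  88  88  87 120]
 [120  93  34  92  89  89  90  89  90  89  88  88  88  87  87 120]
 [120  98  41  91  89  89  89  89  89  89  89  88  88  88  87 120]
 [120  96  49  92  89  89  88  88  89  90  89  89  89  88  88 120]
 [120  97  63  92  89  88  89  88  90  90  89  89  87  88  88 120]
 [120  97  76  91  88  90  88  88  88  89  88  89  88  87  87 120]
 [121  95  82  91  74  89  88  89  89  89  89  89  85  89  89 121]
 [119  98  87  91  68  86  88  89  88  88  87  86  80  93  96 120]
 [120  94  91  91  55  70  88  86  89  87  78  79 119 121 120 120]
 [120  93  95  92  78  85  86  75  89  79 121 120 120 119 121 120]
 [120 100  97  87  89  60  63  93 118 120 120 119 120 119 120 121]
 [119  98  38  68  79  97 120 119 120 120 121 120 120 120 121 120]
 [119 120  93 119 119 120 121 120 120 120 120 120 120 120 120 121]
 [120 120 121 120 121 119 120 120 121 120 121 121 121 120 121 120]]
[-2.8 18.8 16.8 13.   8.3  7.8 11.5  7.9  3.8  5.6  4.4  2.6  5.5 -0.6
 -0.9  3. ]
```

View pics/crop.png

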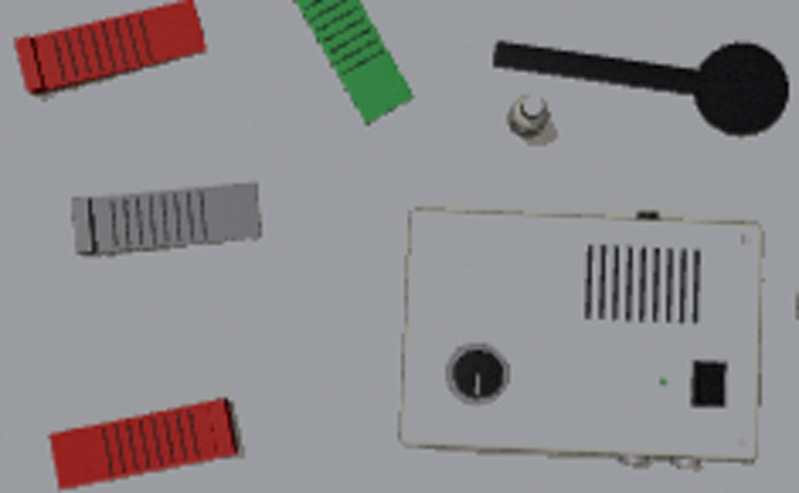

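Confirmed: the grey wedge has its heel at about (162,186) and its thin edge at about (216,182), aimed at the unit's far-left corner (261,181).

Run:
```python
from h import *
z=np.load('pics/top0.npz');p=z['p']
U=world('top',[[260.9,181.2],[257.8,250.9],[364.4,185.9],[362.4,255.6]],z=.056)
print(U.round(4))
c=U.mean(0); ey=(U[0]+U[1]-U[2]-U[3])[:2];ey/=np.linalg.norm(ey);ex=np.array([ey[1],-ey[0]])
print('unit',c.round(4),'yaw',np.arctan2(ex[1],ex[0]))
foot=c[:2]+.06*ex+.1*ey;print('foot',foot)
g=cv2.cvtColor(p,cv2.COLOR_RGB2GRAY)
m=((g<108)).astype(np.uint8);m[:165]=0;m[205:]=0;m[:,:155]=0;m[:,225:]=0
k=max(cv2.findContours(m,0,1)[0],key=cv2.contourArea);r=cv2.minAreaRect(k);print(r)
T=world('top',[[215.9,173.5],[217,190]],z=.0015);H=world('top',[[161.2,178.2],[162.6,194.9]],z=.018)
print(T.round(4),H.round(4)); t=T.mean(0)[:2];h=H.mean(0)[:2]
d=(t-h);print('tip',t,'heel',h,'len',np.linalg.norm(d),'dir',np.degrees(np.arctan2(d[1],d[0])))
f=foot-h;print('foot from heel len',np.linalg.norm(f),'dir',np.degrees(np.arctan2(f[1],f[0])))
e=d/np.linalg.norm(d);n=np.array([-e[1],e[0]]);print('foot in wedge axes (from tip)',(foot-t)@e,(foot-t)@n, 'unit -y dir',np.degrees(np.arctan2(-ey[1],-ey[0])))
# scene cross-check
zs=np.load('pics/scene0.npz')
print('scene unit corner, bottle', world('scene',[[257,212]],z=.056), world('scene',[[239,272]],z=0),world('top',[[296,158]],z=.0))
q=robot.read_state();from scipy.spatial.transform import Rotation as R
print(R.from_rotvec(q['orientation']).as_matrix().round(3))
```

```text
[[ 0.5631 -0.073   0.056 ]
 [ 0.4039 -0.0654  0.056 ]
 [ 0.5513 -0.3106  0.056 ]
 [ 0.3929 -0.3023  0.056 ]]
unit [ 0.4778 -0.1878  0.056 ] yaw -0.04819522029859302
foot [ 0.54255046 -0.09083969]
((188.5491943359375, 184.54098510742188), (18.016611099243164, 55.13626480102539), 84.80557250976562)
[[0.5883 0.0381 0.0015]
 [0.5476 0.0352 0.0015]] [[0.5754 0.1682 0.018 ]
 [0.5349 0.1641 0.018 ]]
tip [0.56795458 0.03662805] heel [0.55516693 0.16614342] len 0.13014512589700003 dir -84.36119895804947
foot from heel len 0.2572926208124543 dir -92.81065423268471
foot in wedge axes (from tip) 0.12435480782711579 -0.03780577282588003 unit -y dir -92.76138271581262
scene unit corner, bottle [[ 0.54666646 -0.06682299  0.056     ]] [[ 0.63481518 -0.15528109  0.        ]] [[ 0.62605828 -0.15906878  0.        ]]
[[-0.959  0.285 -0.001]
 [ 0.285  0.959 -0.002]
 [ 0.    -0.002 -1.   ]]
```

```bash
python3 -m pendant '[{"translation":[0,0,0],"twist":[0,0,0.146],"grip":-1},{"translation":[0,0,0],"twist":[0,0,0.146],"grip":-1},{"translation":[0,0,0],"twist":[0,0,0.146],"grip":-1},{"translation":[0,0,0],"twist":[0,0,0.146],"grip":-1},{"translation":[0,0,0],"twist":[0,0,0.146],"grip":-1},{"translation":[0,0,0],"twist":[0,0,0.146],"grip":-1},{"translation":[0,0,0],"twist":[0,0,0.146],"grip":-1},{"translation":[0,0,0],"twist":[0,0,0.146],"grip":-1},{"translation":[0,0,0],"twist":[0,0,0.146],"grip":-1},{"translation":[0,0,0],"twist":[0,0,0],"grip":-1}]' 20
cat > st.py <<'E'
from h import *
from scipy.spatial.transform import Rotation as R
import sys
s=robot.read_state();M=R.from_rotvec(s['orientation']).as_matrix()
print('t',s['t'],'p',s['tool_pos'].round(4),'F',s['force'].round(2),'xang',np.degrees(np.arctan2(M[1,0],M[0,0])).round(2),'z',M[:,2].round(3),'op',s['opening'])
if len(sys.argv)>1:print('tool mm',(M.T@(np.array([float(a) for a in sys.argv[1:4]])-s['tool_pos'])*1000).round(1))
E
python3 st.py 0.63 0.092 0.06
```

```text
t: 1.1
tool_pos: [0.1693, 0.5713, 0.2113]
orientation: [2.293, 2.139, -0.018]
force: [0.3, -0.5, -0.8]
opening: 0.0177
t 1.1 p [0.1693 0.5713 0.2113] F [ 0.35 -0.48 -0.77] xang 86.03 z [-0.005 -0.012 -1.   ] op 0.01774528161137171
tool mm [-444.4  493.3  154.8]
```

```bash
python3 -m pendant '[{"translation":[-44,49,8],"twist":[0,0,0],"grip":-1},{"translation":[-44,49,8],"twist":[0,0,0],"grip":-1},{"translation":[-44,49,8],"twist":[0,0,0],"grip":-1},{"translation":[-44,49,8],"twist":[0,0,0],"grip":-1},{"translation":[-44,49,8],"twist":[0,0,0],"grip":-1},{"translation":[-44,49,8],"twist":[0,0,0],"grip":-1},{"translation":[-44,49,8],"twist":[0,0,0],"grip":-1},{"translation":[-44,49,8],"twist":[0,0,0],"grip":-1},{"translation":[-44,49,8],"twist":[0,0,0],"grip":-1},{"translation":[-44,49,8],"twist":[0,0,0],"grip":-1}]'
python3 st.py 0.63 0.092 0.03
```

```text
t: 2.1
tool_pos: [0.5239, 0.2215, 0.1509]
orientation: [2.227, 2.211, -0.018]
force: [-0.1, 0.6, -0.1]
opening: 0.0003
t 2.1 p [0.5239 0.2215 0.1509] F [-0.07  0.56 -0.14] xang 89.6 z [-0.006 -0.011 -1.   ] op 0.0003326350129858302
tool mm [-127.5  107.7  121.7]
```

```bash
python3 -m pendant '[{"translation":[-20,18,10],"twist":[0,0,0],"grip":-1},{"translation":[-20,18,10],"twist":[0,0,0],"grip":-1},{"translation":[-20,18,10],"twist":[0,0,0],"grip":-1},{"translation":[-20,18,10],"twist":[0,0,0],"grip":-1},{"translation":[-20,18,10],"twist":[0,0,0],"grip":-1},{"translation":[-20,18,10],"twist":[0,0,0],"grip":-1},{"translation":[-15,12,10],"twist":[0,0,0],"grip":-1},{"translation":[-15,12,10],"twist":[0,0,0],"grip":-1},{"translation":[0,0,10],"twist":[0,0,0],"grip":-1},{"translation":[0,0,0],"twist":[0,0,0],"grip":-1}]'
python3 st.py 0.63 0.092 0.004
```

```text
t: 3.1
tool_pos: [0.6626, 0.0574, 0.0533]
orientation: [-2.184, -2.258, 0.025]
force: [-0.2, 0.7, -0.2]
opening: 0.0005
t 3.1 p [0.6626 0.0574 0.0533] F [-0.16  0.72 -0.19] xang 91.91 z [-0.011 -0.011 -1.   ] op 0.0005093635833652109
tool mm [ 36.2 -30.8  49.2]
```

```bash
python3 -m pendant '[{"translation":[9,-7,0],"twist":[0,0,0.02],"grip":-1},{"translation":[9,-7,0],"twist":[0,0,0.02],"grip":-1},{"translation":[9,-7,0],"twist":[0,0,0.02],"grip":-1},{"translation":[9,-7,5],"twist":[0,0,0.02],"grip":-1},{"translation":[0,0,8],"twist":[0,0,0],"grip":-1},{"translation":[0,0,8],"twist":[0,0,0],"grip":-1},{"translation":[0,0,8],"twist":[0,0,0],"grip":-1},{"translation":[0,0,8],"twist":[0,0,0],"grip":-1},{"translation":[0,0,6],"twist":[0,0,0],"grip":-1},{"translation":[0,0,0],"twist":[0,0,0],"grip":-1}]'
python3 st.py 0.587 0.092 0.004
```

```text
t: 4.1
tool_pos: [0.6302, 0.0974, 0.0077]
orientation: [-2.254, -2.186, 0.026]
force: [-0.3, -0.9, 0.5]
opening: 0.0007
t 4.1 p [0.6302 0.0974 0.0077] F [-0.29 -0.9   0.53] xang 88.23 z [-0.013 -0.011 -1.   ] op 0.0007289609037370396
tool mm [ -6.7 -43.    4.3]
```

```bash
python3 -m pendant '[{"translation":[-3,-3,2],"twist":[0,0,0],"grip":-1},{"translation":[-3,-5,1.5],"twist":[0,0,0],"grip":-1},{"translation":[0,-5,0],"twist":[0,0,0],"grip":-1},{"translation":[0,-5,0],"twist":[0,0,0],"grip":-1},{"translation":[0,-5,0],"twist":[0,0,0],"grip":-1},{"translation":[0,-5,0],"twist":[0,0,0],"grip":-1},{"translation":[0,-5,0],"twist":[0,0,0],"grip":-1},{"translation":[0,-4,0],"twist":[0,0,0],"grip":-1},{"translation":[0,-3,0],"twist":[0,0,0],"grip":-1},{"translation":[0,0,0],"twist":[0,0,0],"grip":-1}]'
cat > look.py <<'E'
from h import *
import sys
p,d=save('top',sys.argv[1])
c=cv2.resize(p[150:270,140:320],None,fx=4.4,fy=4.4,interpolation=cv2.INTER_CUBIC);cv2.imwrite(f'pics/{sys.argv[1]}c.png',cv2.convertScaleAbs(c[:,:,::-1],alpha=1.3))
E
python3 look.py a1; python3 st.py 0.587 0.092 0.004
```

```text
t: 5.1
tool_pos: [0.5872, 0.0917, 0.0059]
orientation: [-2.256, -2.186, 0.024]
force: [-0.3, -0.2, -0.5]
opening: 0.0004
t 5.15 p [0.5874 0.0917 0.0059] F [ 0.1  -1.02  1.21] xang 88.21 z [-0.011 -0.011 -1.   ] op 0.00046099750473323664
tool mm [ 0.3 -0.4  1.9]
```

View pics/a1c.png

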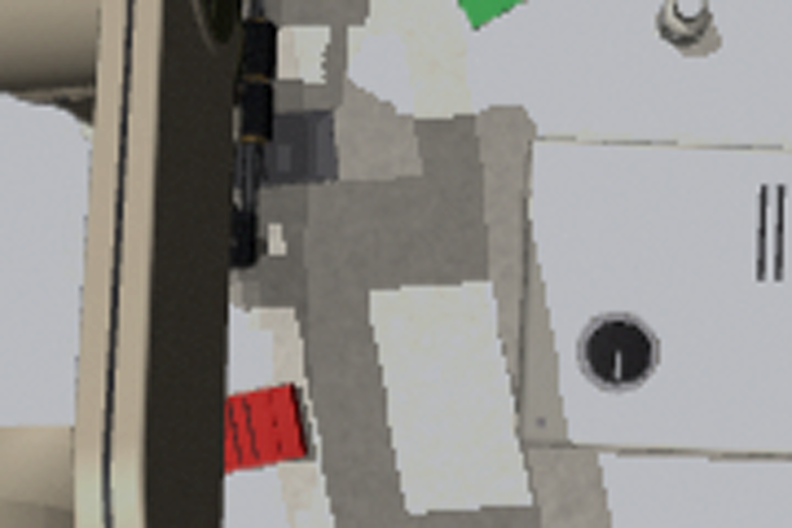

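The top view shows the wedge's thin edge at crop (334–338,108–180), nearly unmoved. The tip is probably too high (5.9 mm). I'll back off, go lower and push again.

```bash
python3 -m pendant '[{"translation":[0,8,0],"twist":[0,0,0],"grip":-1},{"translation":[0,8,0],"twist":[0,0,0],"grip":-1},{"translation":[0,0,2],"twist":[0,0,0],"grip":-1},{"translation":[0,0,2],"twist":[0,0,0],"grip":-1},{"translation":[0,0,1],"twist":[0,0,0],"grip":-1},{"translation":[0,-5,0],"twist":[0,0,0],"grip":-1},{"translation":[0,-5,0],"twist":[0,0,0],"grip":-1},{"translation":[0,-5,0],"twist":[0,0,0],"grip":-1},{"translation":[0,-5,0],"twist":[0,0,0],"grip":-1},{"translation":[0,0,0],"twist":[0,0,0],"grip":-1}]'
cat > tip.py <<'E'
from h import *
import sys
p,d=save('top',sys.argv[1]); g=p.astype(int)
# scene view too
q,_=save('scene',sys.argv[1]+'s')
for r in range(168,200,2): print(r,g[r,204:224].sum(1)//3)
E
python3 tip.py a2; python3 st.py 0.587 0.092 0.003
python3 -c "
import cv2;c=cv2.imread('pics/a2s.png');cv2.imwrite('pics/a2sc.png',cv2.resize(c[150:300,130:400],None,fx=2.9,fy=2.9,interpolation=2))"
```

```text
t: 6.15
tool_pos: [0.5838, 0.0917, 0.0005]
orientation: [2.256, 2.186, -0.023]
force: [-1.0, 0.1, -0.1]
opening: 0.0005
168 [126 125 127 126 134 141 140 140 140  90  85  83  83  86 141 143 144 143
 144 145]
170 [ 77  76  75  77  76  85  89  88  86  86  86  86  83 102 101 103 138 145
 144 143]
172 [ 76  74  74  73  75  86  84  85  85  84  84  84  86 105 105 103 103 105
 105 102]
174 [ 75  75  74  75  74  82  83  83  85  87  88  85  85 103 106 105 104 105
 105 104]
176 [ 74  74  76  77  76  75  84  85  85  88  87  88 104 106 106 103 102 102
 103 104]
178 [ 73  73  74  75  75  73  81  83  85  84 103 107 111 108 108 105 105 105
 106 108]
180 [ 41  42  42  41  42  42  49  50  50  60  61  74 106 105 106 104 104 108
 107 106]
182 [ 41  40  41  41  42  42  49  49  60  61  61  72 103 105 105 103 102 106
 107 106]
184 [ 44  43  40  43  42  42  48  60  61  61  61  74 103 106 107 105 103 105
 109 107]
186 [ 54  54  42  42  41  43  49  60  61  61  62  71 101 106 106 106 107 108
 106 108]
188 [ 53  54  42  42  42  41  50  60  61  61  61  73 108 107 107 106 106 108
 107 105]
190 [ 51  52  43  40  41  43  50  61  61  61  61  65 107 108 106 104 104 107
 108 105]
192 [ 41  41  40  41  40  49  50  49  49  59  59  54 103 104  87  84  86  89
  89  87]
194 [42 41 42 42 41 49 49 50 48 49 51 48 86 89 87 85 87 88 87 87]
196 [67 64 63 64 64 73 86 88 87 87 86 87 89 89 89 87 86 88 87 86]
198 [73 72 74 72 73 71 86 89 87 87 88 88 88 86 86 87 88 87 87 87]
t 6.25 p [0.5843 0.0917 0.0006] F [ 0.17 -0.9   0.94] xang 88.19 z [-0.01  -0.011 -1.   ] op 0.0003787115174177231
tool mm [ 0.4  2.6 -2.5]
```

View pics/a2sc.png

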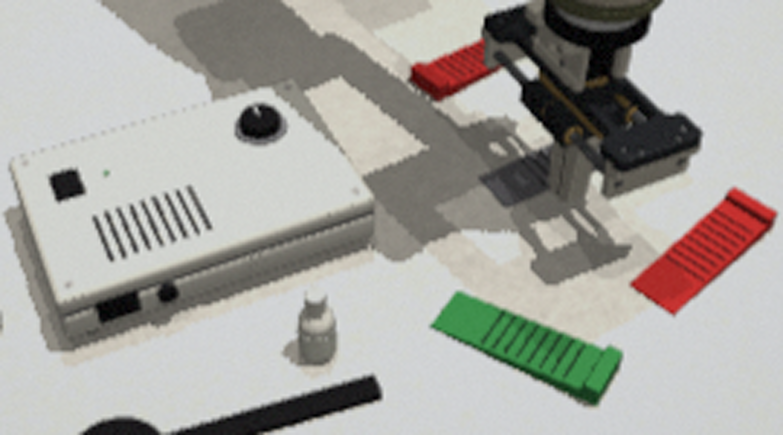

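```bash
python3 -m pendant '[{"translation":[0,0,-2],"twist":[0,0,0],"grip":-1},{"translation":[0,-3,0],"twist":[0,0,0],"grip":-1},{"translation":[0,-3,0],"twist":[0,0,0],"grip":-1},{"translation":[0,0,0],"twist":[0,0,0],"grip":-1},{"translation":[0,12,0],"twist":[0,0,0],"grip":-1},{"translation":[0,12,0],"twist":[0,0,0],"grip":-1},{"translation":[0,0,-18],"twist":[0,0,0],"grip":-1},{"translation":[20,0,-18],"twist":[0,0,0],"grip":-1},{"translation":[40,0,0],"twist":[0,0,0],"grip":-1},{"translation":[40,0,0],"twist":[0,0,0],"grip":-1}]'
python3 st.py 0.555 0.215 0.04
```

```text
t: 7.25
tool_pos: [0.6059, 0.1888, 0.0374]
orientation: [-2.264, -2.177, 0.028]
force: [0.7, -0.3, 0.2]
opening: 0.0006
t 7.25 p [0.6059 0.1888 0.0374] F [ 0.73 -0.25  0.2 ] xang 87.77 z [-0.013 -0.012 -1.   ] op 0.0005664835842333182
tool mm [ 24.2 -51.9  -2.2]
```

```bash
python3 -m pendant '[{"translation":[30,0,0],"twist":[0,0,0],"grip":-1},{"translation":[30,0,0],"twist":[0,0,0],"grip":-1},{"translation":[20,-10,0],"twist":[0,0,0],"grip":-1},{"translation":[0,-10,0],"twist":[0,0,0],"grip":-1},{"translation":[0,-10,0],"twist":[0,0,0],"grip":-1},{"translation":[0,-10,0],"twist":[0,0,0],"grip":-1},{"translation":[0,-10,0],"twist":[0,0,0],"grip":-1},{"translation":[0,0,10],"twist":[0,0,0],"grip":-1},{"translation":[0,0,8],"twist":[0,0,0],"grip":-1},{"translation":[0,0,0],"twist":[0,0,0],"grip":-1}]'
python3 look.py a3;python3 st.py 0.555 0.215 0.005
```

```text
t: 8.25
tool_pos: [0.5548, 0.2742, 0.0173]
orientation: [-2.263, -2.179, 0.027]
force: [-0.3, 0.8, 0.0]
opening: 0.0003
t 8.3 p [0.5551 0.2743 0.0177] F [0.54 0.1  0.16] xang 87.83 z [-0.013 -0.012 -1.   ] op 0.0007919802771800244
tool mm [-59.1   2.3  13.4]
```

View pics/a3c.png

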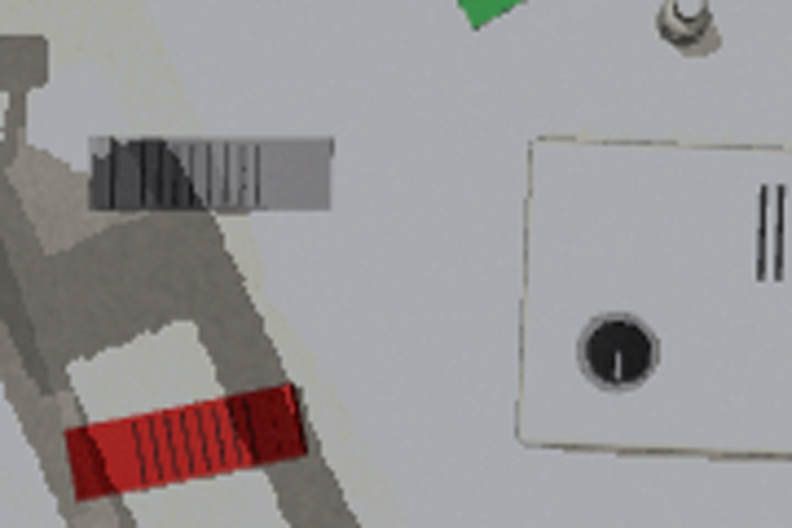

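The wedge's thin edge is now at crop (333,138)–(331,210) and its heel at (89,137)–(90,212), so it points nearly straight along -y.

Run:
```python
from h import *
T=world('top',[[215.7,181.3],[215.2,197.8]],z=.0015);H=world('top',[[160.2,181.1],[160.5,198.2]],z=.018)
t=T.mean(0)[:2];h=H.mean(0)[:2];foot=np.array([.5425,-.0908])
d=t-h;e=d/np.linalg.norm(d);n=np.array([-e[1],e[0]]);f=foot-t
print(t,h,np.linalg.norm(d),np.degrees(np.arctan2(e[1],e[0])),'foot',f@e,f@n)
f=foot-h;print(np.degrees(np.arctan2(f[1],f[0])))
```

```text
[0.54876279 0.03896276] [0.54768338 0.16975876] 0.13080045937679105 -89.52717185947375 foot 0.12970665767169692 -0.007333416609527662
-91.13965327379962
```

```bash
python3 -m pendant '[{"translation":[-10,-1,5],"twist":[0,0,0],"grip":-1},{"translation":[-20,-1,5],"twist":[0,0,0],"grip":-1},{"translation":[-20,-1,0],"twist":[0,0,0],"grip":-1},{"translation":[-20,0,0],"twist":[0,0,0],"grip":-1},{"translation":[-10,0,0],"twist":[0,0,0],"grip":-1},{"translation":[-8,0,0],"twist":[0,0,0],"grip":-1},{"translation":[-8,0,0],"twist":[0,0,0],"grip":-1},{"translation":[-8,0,0],"twist":[0,0,0],"grip":-1},{"translation":[-8,0,0],"twist":[0,0,0],"grip":-1},{"translation":[0,0,0],"twist":[0,0,0],"grip":-1}]'
python3 st.py 0.545 0.06 0.007
```

```text
t: 9.3
tool_pos: [0.549, 0.1548, 0.0077]
orientation: [2.263, 2.178, -0.025]
force: [-0.7, 0.6, 0.4]
opening: 0.0004
t 9.3 p [0.549  0.1548 0.0077] F [-0.72  0.64  0.39] xang 87.81 z [-0.011 -0.012 -1.   ] op 0.00038564264534348184
tool mm [-94.9  -0.4   1.9]
```

```bash
python3 -m pendant '[{"translation":[-10,0,0],"twist":[0,0,0],"grip":-1},{"translation":[-10,0,0],"twist":[0,0,0],"grip":-1},{"translation":[-10,0,0],"twist":[0,0,0],"grip":-1},{"translation":[-10,0,0],"twist":[0,0,0],"grip":-1},{"translation":[-10,0,0],"twist":[0,0,0],"grip":-1},{"translation":[-10,0,0],"twist":[0,0,0],"grip":-1},{"translation":[-10,0,0],"twist":[0,0,0],"grip":-1},{"translation":[-10,0,0],"twist":[0,0,0],"grip":-1},{"translation":[-8,0,0],"twist":[0,0,0],"grip":-1},{"translation":[0,0,0],"twist":[0,0,0],"grip":-1}]'
python3 st.py 0.543 0.03 0.007; python3 look.py a4
```

```text
t: 10.3
tool_pos: [0.5455, 0.0591, 0.009]
orientation: [2.263, 2.178, -0.025]
force: [-0.0, 0.3, 0.3]
opening: 0.0004
t 10.3 p [0.5455 0.0591 0.009 ] F [-0.05  0.27  0.27] xang 87.82 z [-0.011 -0.011 -1.   ] op 0.00041135396644665533
tool mm [-29.1  -1.3   2.4]
```

View pics/a4c.png

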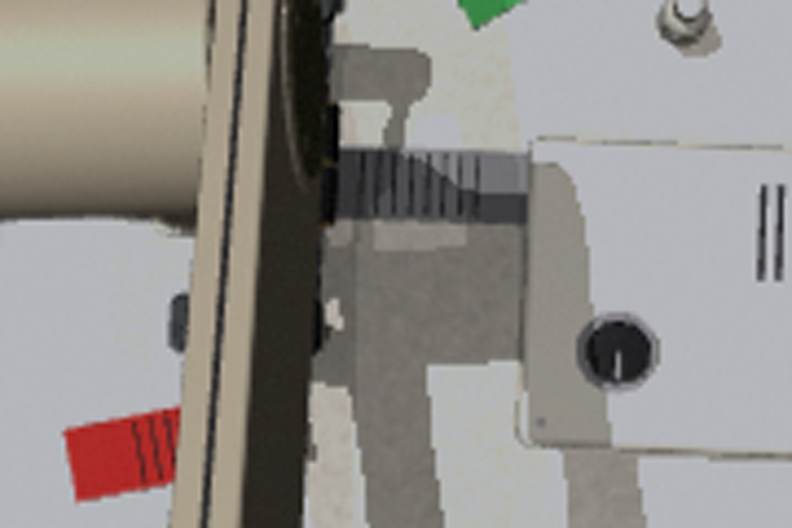

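The wedge is entering under the unit in line with the foot: its sides are at crop rows 148–222 and the unit's far edge at row 140. I'll advance now with averaged force readings.

```bash
cat > avg.py <<'E'
from h import *
F=[]
for i in range(8):
    robot.read_camera('top'); s=robot.read_state(); F.append(np.r_[s['force'],s['tool_pos']*1000])
F=np.array(F);print('t',s['t'],'meanF',F[:,:3].mean(0).round(2),'sd',F[:,:3].std(0).round(2),'p',F[-1,3:].round(1))
E
python3 avg.py
python3 -m pendant '[{"translation":[-3,0,0.5],"twist":[0,0,0],"grip":-1},{"translation":[-3,0,0.5],"twist":[0,0,0],"grip":-1},{"translation":[-3,0,0.5],"twist":[0,0,0],"grip":-1},{"translation":[-3,0,0],"twist":[0,0,0],"grip":-1},{"translation":[-3,0,0],"twist":[0,0,0],"grip":-1},{"translation":[-3,0,0],"twist":[0,0,0],"grip":-1},{"translation":[-3,0,0],"twist":[0,0,0],"grip":-1},{"translation":[-2,0,0],"twist":[0,0,0],"grip":-1},{"translation":[-2,0,0],"twist":[0,0,0],"grip":-1},{"translation":[-2,0,0],"twist":[0,0,0],"grip":-1}]'; python3 avg.py
```

```text
t 10.75 meanF [0.12 0.02 0.21] sd [0.31 0.39 0.54] p [545.4  60.7   8.9]
t: 11.75
tool_pos: [0.5443, 0.0316, 0.0076]
orientation: [2.261, 2.181, -0.024]
force: [0.7, 0.5, -0.4]
opening: 0.0006
t 12.15 meanF [-0.15  0.29 -0.11] sd [0.32 0.36 0.29] p [544.3  31.9   7.6]
```

```bash
python3 -m pendant '[{"translation":[-1,0,0],"twist":[0,0,0],"grip":-1},{"translation":[-1,0,0],"twist":[0,0,0],"grip":-1},{"translation":[-1,0,0],"twist":[0,0,0],"grip":-1},{"translation":[-1,0,0],"twist":[0,0,0],"grip":-1},{"translation":[-1,0,0],"twist":[0,0,0],"grip":-1},{"translation":[-1,0,0],"twist":[0,0,0],"grip":-1},{"translation":[-1,0,0],"twist":[0,0,0],"grip":-1},{"translation":[-1,0,0],"twist":[0,0,0],"grip":-1},{"translation":[-1,0,0],"twist":[0,0,0],"grip":-1},{"translation":[-1,0,0],"twist":[0,0,0],"grip":-1}]'; python3 avg.py
```

```text
t: 13.15
tool_pos: [0.5439, 0.0214, 0.0076]
orientation: [2.26, 2.182, -0.024]
force: [0.1, 0.7, 0.2]
opening: 0.0004
t 13.55 meanF [ 0.45 -0.02 -0.2 ] sd [0.6  0.64 0.77] p [543.9  21.5   7.7]
```

```bash
sed -i 's/range(8)/range(5)/' avg.py; python3 -m pendant '[{"translation":[-1,0,0],"twist":[0,0,0],"grip":-1},{"translation":[-1,0,0],"twist":[0,0,0],"grip":-1},{"translation":[-1,0,0],"twist":[0,0,0],"grip":-1},{"translation":[-1,0,0],"twist":[0,0,0],"grip":-1},{"translation":[-1,0,0],"twist":[0,0,0],"grip":-1},{"translation":[-1,0,0],"twist":[0,0,0],"grip":-1},{"translation":[-1,0,0],"twist":[0,0,0],"grip":-1},{"translation":[-1,0,0],"twist":[0,0,0],"grip":-1},{"translation":[-1,0,0],"twist":[0,0,0],"grip":-1},{"translation":[-1,0,0],"twist":[0,0,0],"grip":-1}]'; python3 avg.py
```

```text
t: 14.55
tool_pos: [0.5434, 0.0108, 0.0077]
orientation: [-2.26, -2.182, 0.024]
force: [-0.4, -0.5, -1.1]
opening: 0.0007
t 14.8 meanF [ 0.42  0.54 -0.12] sd [0.38 0.27 0.43] p [543.4  10.9   7.7]
```

```bash
python3 -m pendant '[{"translation":[-1,0,0],"twist":[0,0,0],"grip":-1},{"translation":[-1,0,0],"twist":[0,0,0],"grip":-1},{"translation":[-1,0,0],"twist":[0,0,0],"grip":-1},{"translation":[-1,0,0],"twist":[0,0,0],"grip":-1},{"translation":[-1,0,0],"twist":[0,0,0],"grip":-1},{"translation":[-1,0,0],"twist":[0,0,0],"grip":-1},{"translation":[-1,0,0],"twist":[0,0,0],"grip":-1},{"translation":[-1,0,0],"twist":[0,0,0],"grip":-1},{"translation":[-1,0,0],"twist":[0,0,0],"grip":-1},{"translation":[-1,0,0],"twist":[0,0,0],"grip":-1}]'; python3 avg.py
```

```text
t: 15.8
tool_pos: [0.543, 0.0022, 0.0077]
orientation: [-2.258, -2.181, 0.021]
force: [-0.5, 4.9, -0.3]
opening: 0.0006
t 16.05 meanF [-0.05  4.43 -0.32] sd [0.56 0.23 0.34] p [543.    2.1   7.8]
```

The push force rose to 4.4 N, so the gap is taken up. I'll retreat, rise and go over the corner.

```bash
python3 -m pendant '[{"translation":[6,0,0],"twist":[0,0,0],"grip":-1},{"translation":[10,0,0],"twist":[0,0,0],"grip":-1},{"translation":[10,0,-10],"twist":[0,0,0],"grip":-1},{"translation":[0,0,-20],"twist":[0,0,0],"grip":-1},{"translation":[0,0,-20],"twist":[0,0,0],"grip":-1},{"translation":[0,0,-20],"twist":[0,0,0],"grip":-1},{"translation":[0,0,-10],"twist":[0,0,0],"grip":-1},{"translation":[0,0,-5],"twist":[0,0,0],"grip":-1},{"translation":[0,0,0],"twist":[0,0,0],"grip":-1},{"translation":[0,0,0],"twist":[0,0,0],"grip":-1}]'
python3 look.py a5; python3 st.py 0.5425 -0.0908 0.07
```

```text
t: 17.05
tool_pos: [0.5447, 0.0328, 0.0978]
orientation: [2.257, 2.184, -0.026]
force: [0.1, -0.4, -0.3]
opening: 0.0005
t 17.1 p [0.5446 0.0328 0.0977] F [-0.13  0.16  0.62] xang 88.12 z [-0.012 -0.012 -1.   ] op 0.0006270353935238527
tool mm [-123.3    2.3   29.2]
```

View pics/a5c.png

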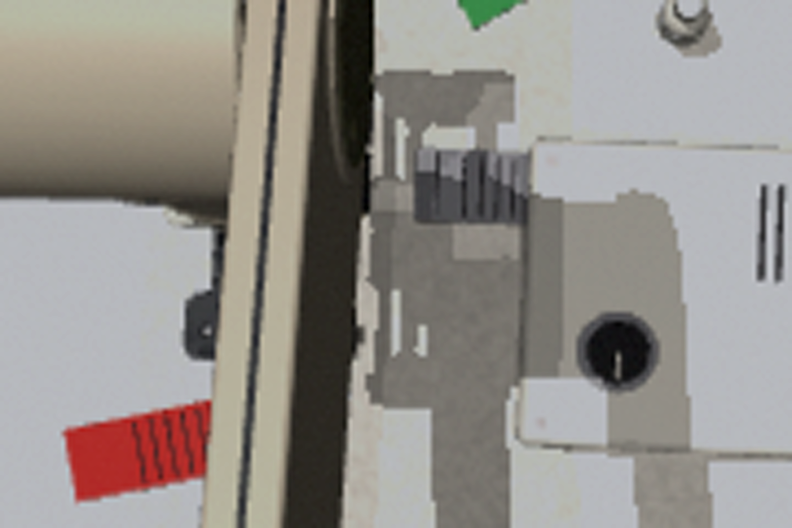

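The heel is visible at crop (415,150–222) with the rest of the wedge under the unit. The unit's edges (530,140)/(518,440) haven't moved. Next I'll go over the corner and down.

```bash
python3 -m pendant '[{"translation":[-15,0,0],"twist":[0,0,0],"grip":-1},{"translation":[-20,0,0],"twist":[0,0,0],"grip":-1},{"translation":[-20,0,0],"twist":[0,0,0],"grip":-1},{"translation":[-20,0,0],"twist":[0,0,0],"grip":-1},{"translation":[-20,1,0],"twist":[0,0,0],"grip":-1},{"translation":[-15,1,5],"twist":[0,0,0],"grip":-1},{"translation":[-8,0,8],"twist":[0,0,0],"grip":-1},{"translation":[0,0,8],"twist":[0,0,0],"grip":-1},{"translation":[0,0,6],"twist":[0,0,0],"grip":-1},{"translation":[0,0,0],"twist":[0,0,0],"grip":-1}]'; python3 st.py 0.5425 -0.0908 0.056
```

```text
t: 18.1
tool_pos: [0.5357, -0.0946, 0.0618]
orientation: [-2.252, -2.177, 0.04]
force: [-0.6, 0.3, -0.6]
opening: 0.0008
t 18.1 p [ 0.5357 -0.0946  0.0618] F [-0.64  0.32 -0.62] xang 88.08 z [-0.025 -0.011 -1.   ] op 0.000766449137569605
tool mm [4.1 6.8 5.6]
```

```bash
python3 -m pendant '[{"translation":[2,3,0],"twist":[0,0,0],"grip":-1},{"translation":[2,3,0],"twist":[0,0,0],"grip":-1},{"translation":[0,0,1],"twist":[0,0,0],"grip":-1},{"translation":[0,0,1],"twist":[0,0,0],"grip":-1},{"translation":[0,0,1],"twist":[0,0,0],"grip":-1},{"translation":[0,0,1],"twist":[0,0,0],"grip":-1},{"translation":[0,0,1],"twist":[0,0,0],"grip":-1},{"translation":[0,0,0.5],"twist":[0,0,0],"grip":-1},{"translation":[0,0,0.5],"twist":[0,0,0],"grip":-1},{"translation":[0,0,0],"twist":[0,0,0],"grip":-1}]'; python3 avg.py;python3 st.py 0.5425 -0.0908 0.056
```

```text
t: 19.1
tool_pos: [0.5434, -0.0882, 0.0565]
orientation: [-2.249, -2.182, 0.037]
force: [-0.6, 0.3, 2.0]
opening: 0.0003
t 19.35 meanF [-0.85  0.42  2.66] sd [0.48 0.75 0.77] p [543.5 -88.2  56.5]
t 19.35 p [ 0.5435 -0.0882  0.0565] F [-1.5   1.08  3.9 ] xang 88.28 z [-0.023 -0.011 -1.   ] op 6.567423403761432e-05
tool mm [-2.6 -0.9  0.5]
```

```bash
python3 -m pendant '[{"translation":[0,0,0.5],"twist":[0,0,0],"grip":-1},{"translation":[0,0,1],"twist":[0,0,0],"grip":-1},{"translation":[0,0,1.5],"twist":[0,0,0],"grip":-1},{"translation":[0,0,1.5],"twist":[0,0,0],"grip":-1},{"translation":[0,0,1.5],"twist":[0,0,0],"grip":-1},{"translation":[0,0,1.5],"twist":[0,0,0],"grip":-1},{"translation":[0,0,1.5],"twist":[0,0,0],"grip":-1},{"translation":[0,0,1.5],"twist":[0,0,0],"grip":-1},{"translation":[0,0,1.5],"twist":[0,0,0],"grip":-1},{"translation":[0,0,1.5],"twist":[0,0,0],"grip":-1}]'; python3 avg.py;python3 st.py
```

```text
t: 20.35
tool_pos: [0.5437, -0.0882, 0.0562]
orientation: [-2.248, -2.182, 0.039]
force: [-8.6, 2.8, 15.6]
opening: 0.0008
t 20.6 meanF [-7.63  2.07 15.86] sd [0.49 0.53 0.26] p [543.7 -88.2  56.2]
t 20.6 p [ 0.5437 -0.0882  0.0562] F [-7.64  1.9  16.26] xang 88.31 z [-0.023 -0.011 -1.   ] op 0.0007563925873122622
```

16 N of pressing dips the corner only 0.3 mm. I'll ease to a moderate vertical press, then check the unit's and wedge's poses.

```bash
python3 -m pendant '[{"translation":[0,0,1],"twist":[0,0,0],"grip":-1},{"translation":[0,0,1],"twist":[0,0,0],"grip":-1},{"translation":[0,0,1],"twist":[0,0,0],"grip":-1},{"translation":[0,0,1],"twist":[0,0,0],"grip":-1},{"translation":[0,0,1],"twist":[0,0,0],"grip":-1},{"translation":[0,0,1],"twist":[0,0,0],"grip":-1},{"translation":[0,0,1],"twist":[0,0,0],"grip":-1},{"translation":[0,0,1],"twist":[0,0,0],"grip":-1},{"translation":[0,0,1],"twist":[0,0,0],"grip":-1},{"translation":[0,0,1],"twist":[0,0,0],"grip":-1}]'; python3 avg.py;python3 st.py
python3 - <<'E'
from h import *
z=np.load('pics/scene0.npz');p0,d0=z['p'],z['d'];p,d=save('scene','fs')
v,u=np.mgrid[:384,:512]
for dd in(d0,d):
    W=world('scene',np.c_[u.ravel(),v.ravel()],d=dd.ravel())
    W=W[(abs(W[:,2]-.056)<.006)&(W[:,0]>.41)&(W[:,0]<.54)&(W[:,1]<-.12)&(W[:,1]>-.29)]
    # robust plane fit
    A=np.c_[W[:,:2],np.ones(len(W))]
    for _ in range(5):
        c=np.linalg.lstsq(A,W[:,2],rcond=None)[0];r=W[:,2]-A@c;k=abs(r)<2*r.std();A,W=A[k],W[k]
    print(len(W),'slopes',c[:2].round(4),'z corner',c@[.5425,-.09,1])
c=p[150:300,90:390];cv2.imwrite('pics/fsc.png',cv2.resize(c[:,:,::-1],None,fx=2.6,fy=2.6,interpolation=2))
E
```

```text
t: 21.6
tool_pos: [0.5436, -0.0882, 0.0563]
orientation: [-2.247, -2.183, 0.04]
force: [-4.5, 2.8, 12.6]
opening: 0.0003
t 21.85 meanF [-5.74  1.44 11.65] sd [0.68 0.27 0.79] p [543.6 -88.2  56.3]
t 21.85 p [ 0.5436 -0.0882  0.0563] F [-6.19  1.01 11.15] xang 88.34 z [-0.024 -0.012 -1.   ] op 0.0005331792080940933
2706 slopes [-0.0011  0.0009] z corner 0.05751612888722893
2772 slopes [-0.0011 -0.0008] z corner 0.057344028886649946
```

View pics/fsc.png

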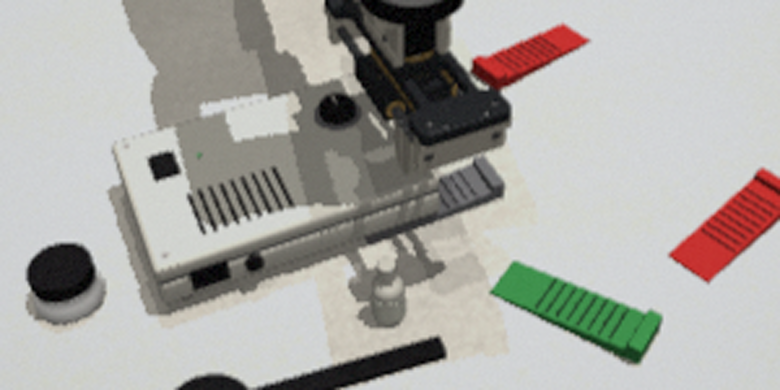

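The scene view shows the fingertip on the far dial-end corner, the grey wedge under it at about (465,185), the unit level, and the bystanders standing. The fitted tilt changed by about 0.002 rad. Handing in.

```bash
python3 -c "
from plant import robot
print(robot.close_job())"; python3 st.py
```

```text
the job is handed in; nothing more can be done
None
the job is handed in; nothing more can be done
```

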